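Turn the rotary bin under the chute and tip the escutcheons in

TASK

Two chromed escutcheons lie in the orange tilting bin above the chute. Turn the rotary bin until the compartment that already holds an escutcheon is squarely under the chute, then lift the tilting bin by its handle so that both slide down and join it. Lower the tilting bin back down onto its shelf without letting it drop, and let go; the pawl, spring housing and bump stop stay in the rotary bin, in other compartments.

Things in the scene. Friction and masses are not known exactly. Their poses are not given: they have to be found in the camera images.
- drop_point (a point): Point on the rotary bin's floor where parts from the chute land: 80 mm from the rotary bin's axis straight towards the chute, 18 mm above the bench. It is fixed to the filling station and does not turn with the rotary bin. Its y axis is level and points from the rotary bin's axis up the chute to the tilting bin; its x axis runs along the tilting bin's hinge; z is up.
- chute_end (a point): Middle of the chute's lower end, on its sliding face, 110 mm from the rotary bin's axis, 97 mm above the bench; axes as drop_point. The chute is a fixed steel trough, 124 mm wide over its 39 mm high side walls (they reach 200 mm above the bench), rising at 40 degrees along +y to 192 mm from the axis and 167 mm above the bench.
- shelf_top (a point): Middle of the top face of the fixed plywood riser shelf that carries the tilting bin, 166 mm above the bench, 312 mm from the rotary bin's axis; axes as drop_point. The shelf measures 300 mm (x) by 235 mm (y), 18 mm thick, on four legs; the tilting bin lies in the middle of its x.
- carousel_axis (a point): Rotary bin: a round grey steel tray, 280 mm across. It turns either way without stops on a vertical axis and stays where it is left (about 1 N at a knob turns it). This point: on the axis, at the floor, 18 mm above the bench. Rim and four dividers are 42 mm tall (tops at 60 mm); the dividers lie along this point's +x, +y, -x, -y and turn with it. Hub 32 mm across, top at 73 mm.
- knob0 (a point): Turning knob 0 of the rotary bin: an upright black cylinder, 22 mm across and 32 mm tall, standing on the +x divider 120 mm from the axis, its foot level with the rim (60 mm above the bench) and its top 92 mm above the bench. This point is its centre. All four knobs are alike; they pass under the chute.
- knob1 (a point): Turning knob 1 of the rotary bin: an upright black cylinder, 22 mm across and 32 mm tall, standing on the +y divider 120 mm from the axis, its foot level with the rim (60 mm above the bench) and its top 92 mm above the bench. This point is its centre. All four knobs are alike; they pass under the chute.
- knob2 (a point): Turning knob 2 of the rotary bin: an upright black cylinder, 22 mm across and 32 mm tall, standing on the -x divider 120 mm from the axis, its foot level with the rim (60 mm above the bench) and its top 92 mm above the bench. This point is its centre. All four knobs are alike; they pass under the chute.
- knob3 (a point): Turning knob 3 of the rotary bin: an upright black cylinder, 22 mm across and 32 mm tall, standing on the -y divider 120 mm from the axis, its foot level with the rim (60 mm above the bench) and its top 92 mm above the bench. This point is its centre. All four knobs are alike; they pass under the chute.
- comp0 (a point): Middle of the floor of the compartment at 45 degrees in the frame of point carousel_axis, 81 mm from the axis. It turns with the rotary bin.
- comp1 (a point): Middle of the floor of the compartment at 135 degrees in the frame of point carousel_axis, 81 mm from the axis. It turns with the rotary bin.
- comp2 (a point): Middle of the floor of the compartment at 225 degrees in the frame of point carousel_axis, 81 mm from the axis. It turns with the rotary bin.
- comp3 (a point): Middle of the floor of the compartment at 315 degrees in the frame of point carousel_axis, 81 mm from the axis. It turns with the rotary bin.
- bin_handle (a point): Middle of the tilting bin's handle: a round steel bar 12 mm thick, 92 mm clear between its brackets, along the x axis of drop_point, 55 mm behind the bin's back wall (49 mm clear gap). Bin down: 209 mm above the bench, 43 mm above the shelf, 18 mm below the bin's rim. It can be pinched from above and swings with the bin about bin_hinge on a radius of 190 mm, turning in the fingers.
- bin_hinge (a point): Middle of the tilting bin's hinge line, at its open front edge above the top of the chute, 192 mm from the rotary bin's axis, 167 mm above the bench. The bin is an orange pressed-steel scoop, 112 mm wide, 130 mm long, 60 mm tall, open at the top and front, flat on the shelf when down. It weighs 0.55 kg; lifting the handle takes about 3 N, and it falls back down if let go.
- tilt_bin (a joint): Tilt of the orange bin in rad: 0 flat on the shelf, growing as the handle at its back is lifted, up to its stop at 0.90. Escutcheons begin to slide out at 0.23 to 0.36 and slide out well at 0.7 or more.
- esc_a_mid (a point): Centre of an escutcheon lying in the tilting bin: a chromed oval plate with an oval recess, 88 mm long (its x), 50 mm wide, 10 mm thick, 90 g; chrome slides easily on the bin and the chute.
- esc_b_mid (a point): Centre of the second escutcheon lying in the tilting bin, the same as the first.
- esc_c_mid (a point): Centre of the third escutcheon, the same as the others; it lies in one of the four compartments of the rotary bin (which one varies) and marks where the others belong.
- pawl_mid (a point): Centre of the blued steel latch pawl, flat and hook-shaped, 88 mm long and 12 mm thick, in another compartment of the rotary bin.
- housing_mid (a point): Centre of the brass detent spring housing, a flanged round cup 60 mm across and 40 mm tall, in another compartment.
- stop_mid (a point): Centre of the black rubber bump stop, round, 62 mm across and 38 mm tall, in another compartment.
Things that resemble listed ones, but are neither listed nor needed, are in the scene too. Leave any green or pink look-alike of the part that bears esc_a_mid alone.

How it is judged:
On the way, in this order (a step that is already met when the one before it is completed fails the run):
1. the compartment with the escutcheon has been turned under the chute (its middle within 28 mm of the drop point) while the tilting bin is down (value of joint tilt_bin below 0.1 rad and ((x of esc_c_mid in the frame of carousel_axis above 0.004 m and y of esc_c_mid in the frame of carousel_axis above 0.004 m and horizontal distance between comp0 and drop_point below 0.028 m) or (x of esc_c_mid in the frame of carousel_axis below -0.004 m and y of esc_c_mid in the frame of carousel_axis above 0.004 m and horizontal distance between comp1 and drop_point below 0.028 m) or (x of esc_c_mid in the frame of carousel_axis below -0.004 m and y of esc_c_mid in the frame of carousel_axis below -0.004 m and horizontal distance between comp2 and drop_point below 0.028 m) or (x of esc_c_mid in the frame of carousel_axis above 0.004 m and y of esc_c_mid in the frame of carousel_axis below -0.004 m and horizontal distance between comp3 and drop_point below 0.028 m))), for 0.2 s.
2. the tilting bin has been tipped up by more than 0.2 rad (value of joint tilt_bin above 0.2 rad), for 0.1 s.
At the end, for the whole second after the job is handed in: All three escutcheons lie at rest together in one compartment of the rotary bin, the one that held an escutcheon at the start, with their centres inside the dividers and at or below the rim (under 57 mm above the bench); the tilting bin is back down (under 0.05 rad) and let go (height (world z) of each of esc_a_mid, esc_b_mid, esc_c_mid below 0.057 m and horizontal distance between each of esc_a_mid, esc_b_mid, esc_c_mid and carousel_axis below 0.14 m and ((x of each of esc_a_mid, esc_b_mid, esc_c_mid in the frame of carousel_axis above 0.004 m and y of each of esc_a_mid, esc_b_mid, esc_c_mid in the frame of carousel_axis above 0.004 m) or (x of each of esc_a_mid, esc_b_mid, esc_c_mid in the frame of carousel_axis below -0.004 m and y of each of esc_a_mid, esc_b_mid, esc_c_mid in the frame of carousel_axis above 0.004 m) or (x of each of esc_a_mid, esc_b_mid, esc_c_mid in the frame of carousel_axis below -0.004 m and y of each of esc_a_mid, esc_b_mid, esc_c_mid in the frame of carousel_axis below -0.004 m) or (x of each of esc_a_mid, esc_b_mid, esc_c_mid in the frame of carousel_axis above 0.004 m and y of each of esc_a_mid, esc_b_mid, esc_c_mid in the frame of carousel_axis below -0.004 m)) and value of joint tilt_bin below 0.05 rad and linear speed of each of esc_a, esc_b, esc_c below 0.02 m/s); the robot touches nothing.
It fails at once if the tilting bin is let fall instead of lowered (faster than 2.2 rad/s downwards) (velocity of joint tilt_bin below -2.2 rad/s).
It fails at once if the pawl, the spring housing or the bump stop is tossed out of the rotary bin (horizontal distance between any of pawl_mid, housing_mid, stop_mid and carousel_axis above 0.14 m or height (world z) of any of pawl_mid, housing_mid, stop_mid above 0.075 m).
It fails at once if the pawl, the spring housing or the bump stop gets in among the escutcheons ((x of each of pawl_mid, esc_c_mid in the frame of carousel_axis above 0 m and y of each of pawl_mid, esc_c_mid in the frame of carousel_axis above 0 m) or (x of each of pawl_mid, esc_c_mid in the frame of carousel_axis below -0 m and y of each of pawl_mid, esc_c_mid in the frame of carousel_axis above 0 m) or (x of each of pawl_mid, esc_c_mid in the frame of carousel_axis below -0 m and y of each of pawl_mid, esc_c_mid in the frame of carousel_axis below -0 m) or (x of each of pawl_mid, esc_c_mid in the frame of carousel_axis above 0 m and y of each of pawl_mid, esc_c_mid in the frame of carousel_axis below -0 m) or (x of each of housing_mid, esc_c_mid in the frame of carousel_axis above 0 m and y of each of housing_mid, esc_c_mid in the frame of carousel_axis above 0 m) or (x of each of housing_mid, esc_c_mid in the frame of carousel_axis below -0 m and y of each of housing_mid, esc_c_mid in the frame of carousel_axis above 0 m) or (x of each of housing_mid, esc_c_mid in the frame of carousel_axis below -0 m and y of each of housing_mid, esc_c_mid in the frame of carousel_axis below -0 m) or (x of each of housing_mid, esc_c_mid in the frame of carousel_axis above 0 m and y of each of housing_mid, esc_c_mid in the frame of carousel_axis below -0 m) or (x of each of stop_mid, esc_c_mid in the frame of carousel_axis above 0 m and y of each of stop_mid, esc_c_mid in the frame of carousel_axis above 0 m) or (x of each of stop_mid, esc_c_mid in the frame of carousel_axis below -0 m and y of each of stop_mid, esc_c_mid in the frame of carousel_axis above 0 m) or (x of each of stop_mid, esc_c_mid in the frame of carousel_axis below -0 m and y of each of stop_mid, esc_c_mid in the frame of carousel_axis below -0 m) or (x of each of stop_mid, esc_c_mid in the frame of carousel_axis above 0 m and y of each of stop_mid, esc_c_mid in the frame of carousel_axis below -0 m)).
It also fails if it takes over 67 s, if anything falls off the work surface, if the arm or the gripper's body presses on something with over 40 N, if the wrist force passes 120 N, or if a joint passes its speed limit or range.

ROBOT

A 6-joint arm with a two-finger parallel gripper is mounted at the origin on the work surface. World frame = base frame: x ahead of the robot, y to its left, z up, the work surface at z = 0. Lengths are in m, angles in rad, forces in N, time in s.
With the tool pointing down it reaches from about 0.425 to 0.95 m from the base axis. Payload 3.5 kg.
Tool frame: the origin (TCP) lies on the centre line of the jaws, within the pads' length; the fingertips stand 14 mm ahead of it and the grasp point (between the pads) lies 5 mm behind it (ctrl.finger_overhang is the distance from the TCP to the fingertips, in m); z points along the fingers, y is the line along which they close (so a half turn about z gives the same grasp; the last joint's range is limited). The gripper opens to 85 mm and grips with 20 to 120 N. Pads are 22 mm wide; open, the fingers measure 114 mm over their backs; the gripper's body (76 mm by 85 mm) begins 54 mm behind the grasp point. The pads swing forward as they close: fully open they stand 13 mm farther back than shut.
Start: joints at [-1.319, 0.286, 1.577, -0, 1.279, -0.15], TCP at [0.264, -0.621, 0.245] pointing down, gripper open.
Joint ranges: [-2.77, 2.77], [-0.9, 2.22], [0.21, 2.48], [-1.53, 4.67], [0.24, 2.81], [-2.84, 2.84]. Speed limits (rad/s): [2.79, 2.79, 3.14, 3.14, 3.14, 3.14].

INTERFACE

Orientations are given as a unit quaternion [x, y, z, w].
In Python, from plant import ctrl gives the robot as it stands.
- The arm moves only by the tool send_rows, never from a script. Its argument "moves" is text: rows parted by semicolons, each of 7 numbers parted by spaces: the turn, a rotation vector about the tool's x, y, z in units of 360 degrees (1.0 is 360 degrees), then the shift along the tool's x, y, z in units of 20 cm (1.0 is 20 cm), then the gripper's target within -1 to 1 (fully open at 1, half-way at 0, shut at -1). A call has 1 to 12 rows; each row is the pose to reach, as a shift and turn from the pose commanded when the call began, along the tool's axes at that moment, turning the shorter way round; what a row does not reach only later rows make up. A row lasts 1/8 s, in which the tool goes at most 62.5 mm and 10.7 degrees, less where a joint would pass 70% of its speed; a pose out of reach is approached as far as the arm can. A call with a number of a shift or a turn outside -1 to 1 is refused whole. A call with a gripper value outside its range is refused whole. The fingers move at their own pace and stop on an object; "newtons" is the grip in N (left out, the last holds). Time passes only in rows, so rows that repeat a pose let the fingers close. It gives the time, the measured TCP pose, the force, the opening and the grip force at its end, in the units of the state.
- ctrl.get_state(): the state, without advancing time (a new reading comes with each control period).
- ctrl.read_camera(name): name is "scene" or "top" or "wrist"; returns a dict with "image" (420x560x3 uint8, red, green, blue), "fovy" (degrees; the focal length in pixels is half the picture's height over the tangent of half this angle, whatever the lens; pixels are square), "cx", "cy" (the principal point, pixels), "extrinsics" (4x4, takes a point from camera to world coordinates). Camera axes: x right, y up, looking along -z (the intrinsics and any distortion apply to the point x, -y, -z); pixel columns grow to the right and rows downward; lengths in m; the calibration is good to about 2 mm. A picture is of the moment at which its call begins. There is no depth.
- ctrl.sign_off(): hands the job in; it is judged then, once.
The state is a dict: "time": time; "qpos": joint angles; "dq": joint speeds; "joint_efforts": joint torques, N m; "eef_pos": TCP position; "tcp_rot": TCP orientation; "contact_force": force on the tool from outside, world axes, zero at the start; "wrist_torque": the same for the moment, N m; "opening": opening from 0.0 (shut) to 1.0 (fully open); "finger_force": force on a finger pad.
Only numpy, scipy, OpenCV 4.12 (cv2) and the standard library are available. Lean on these libraries where they do the work, as an engineer would, in place of code of your own. Each camera call takes 0.05 s, during which the arm holds its last target. There are 200 camera calls.

## Working session

There is one attempt and no reset: what is moved stays moved. The work goes in short steps, Python scripts to look and compute and a tool call to move; the robot and the scene stay as the last step left them, time stands still between calls to the robot, and variables do not carry over. Pictures are saved under pics/ and viewed, at most 10 in all, crops included, and the job is handed in when it is done.

Besides the shell and the picture viewer there is one more tool, called after "Request:" as name(argument=value, ...), one argument or row to a line, values as JSON. send_rows: Moves the arm, as the interface text tells. Its arguments: {"type":"object","properties":{"moves":{"type":"string"},"newtons":{"type":"number"}},"required":["moves"]}

```bash
mkdir -p pics; ls; python3 - <<'E'
from plant import ctrl
import cv2,numpy as np,pickle
d={}
for n in("scene","top"):
    c=ctrl.read_camera(n); d[n]=c
    cv2.imwrite(f"pics/{n}0.png",c["image"][:,:,::-1])
    print(n,c["fovy"],c["cx"],c["cy"],np.round(c["extrinsics"],3).tolist(),[k for k in c])
pickle.dump(d,open("cams0.pkl","wb"))
s=ctrl.get_state();print(s)
E
```

```text
pics
scene 47.84969930903849 282.35923902412566 209.85998334440532 [[-0.593, -0.62, 0.515, 1.139], [0.805, -0.453, 0.382, 0.421], [-0.004, 0.641, 0.767, 0.923], [0.0, 0.0, 0.0, 1.0]] ['image', 'fovy', 'cx', 'cy', 'extrinsics']
top 49.35105397669069 277.6503239279226 202.40974309244834 [[0.006, 0.989, -0.146, 0.452], [-1.0, 0.004, -0.017, 0.001], [-0.017, 0.146, 0.989, 1.047], [0.0, 0.0, 0.0, 1.0]] ['image', 'fovy', 'cx', 'cy', 'extrinsics']
{'time': 0.1, 'qpos': array([-1.31897042e+00,  2.87094980e-01,  1.57801923e+00,  5.06225684e-08,
        1.27861294e+00, -1.49970039e-01]), 'dq': array([-0.00035312, -0.00078255, -0.00225298,  0.00157711, -0.00194429,
        0.00286256]), 'joint_efforts': array([ 2.15540749e-03, -4.07293904e+01, -2.93697846e+01, -7.79761467e-05,
        3.43013693e-03, -1.49140067e-05]), 'eef_pos': array([ 0.26387777, -0.62067319,  0.24407969]), 'tcp_rot': array([ 9.79887227e-01,  1.99549202e-01, -5.43051746e-05, -1.06586809e-03]), 'contact_force': array([-0.09519049, -0.46990159, -0.15779048]), 'wrist_torque': array([0.03893105, 0.07180457, 0.06846506]), 'finger_force': 0.0, 'opening': 0.9985251316721915}
```

View pics/scene0.png

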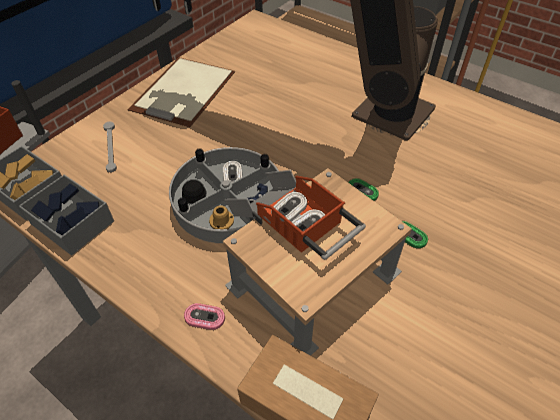

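View pics/top0.png

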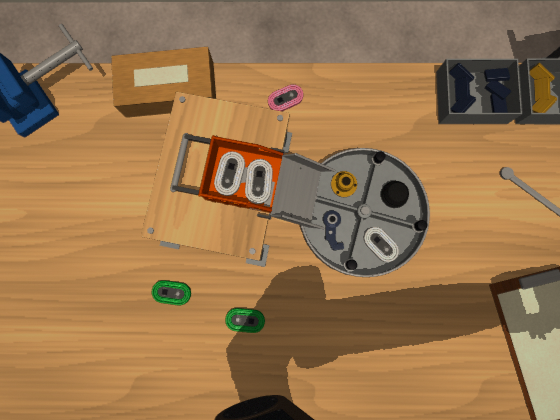

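The top view shows the rotary bin's hub at about (364,212), with knobs at (379,157), (420,225) and (351,265); the fourth is hidden under the chute. The handle is at about (186,163). The white escutcheon in the bin is at (381,244), and the two in the tilting bin are at (229,174) and (259,181).

The green parts (171,292) and (245,320) and the pink one (285,97) lie on the bench, so they are look-alikes. The chromed one at (381,244) marks the compartment between knobs (420,225) and (351,265).

```bash
cat > h.py <<'E'
import numpy as np,cv2
def ray(c,u,v):
    f=210/np.tan(np.radians(c["fovy"]/2)); E=np.array(c["extrinsics"])
    return E[:3,3],E[:3,:3]@np.array([(u-c["cx"])/f,-(v-c["cy"])/f,-1])
def onz(c,u,v,z):
    o,d=ray(c,u,v); return o+d*(z-o[2])/d[2]
def proj(c,p):
    f=210/np.tan(np.radians(c["fovy"]/2)); E=np.array(c["extrinsics"])
    q=E[:3,:3].T@(np.array(p)-E[:3,3]); return c["cx"]-f*q[0]/q[2],c["cy"]+f*q[1]/q[2]
E
python3 - <<'E'
import pickle,cv2,numpy as np
from h import *
from plant import ctrl
d=pickle.load(open("cams0.pkl","rb"));c=d["top"];im=c["image"]
g=im.max(2)
K=[]
for (u,v) in[(379,157),(420,225),(351,265)]:
    s=g[v-10:v+11,u-10:u+11]<38
    n,l,st,ce=cv2.connectedComponentsWithStats(s.astype(np.uint8))
    i=1+np.argmax(st[1:,4]); K.append((ce[i]+[u-10,v-10])); print(K[-1],st[i])
P=[onz(c,*k,0.085) for k in K]
A=(P[0]+P[2])/2
hub=onz(c,364,212,.073)
print("knobs",np.round(P,4).tolist(),"mid02",A,"hub",hub,[np.linalg.norm((p-hub)[:2]) for p in P])
for u,v in[(186,163)]:
    h=onz(c,u,v,.213);print("handle",h,np.linalg.norm((h-A)[:2]),np.degrees(np.arctan2(*(h-A)[[1,0]])))
cr=cv2.resize(im[110:290,130:440,::-1],None,fx=2.5,fy=2.5,interpolation=cv2.INTER_CUBIC)
cv2.imwrite("pics/crop1.png",cr)
E
```

```text
[379.        156.8019802] [  5   5  12  11 101]
[420.53333333 224.79047619] [  4   5  13  11 105]
[350.98529412 263.39705882] [ 5  5 11  9 68]
knobs [[0.6936, -0.1997, 0.085], [0.5473, -0.2829, 0.085], [0.466, -0.1357, 0.085]] mid02 [ 0.57980785 -0.16773642  0.085     ] hub [ 0.57538053 -0.16709433  0.073     ] [np.float64(0.12268686607542743), np.float64(0.1191350029963435), np.float64(0.11381533910802062)]
handle [0.64877607 0.18768197 0.213     ] 0.36204812703899375 79.0183493561369
```

View pics/crop1.png

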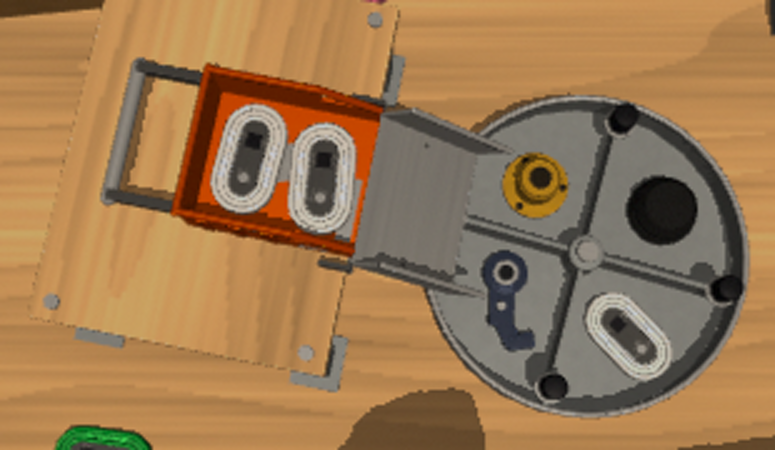

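The crop confirms it: the chromed escutcheon lies between knobs (420,225) and (351,264). The brass housing, pawl and rubber stop have the other three compartments. The handle bar's centre is at about (180,163).

```bash
python3 - <<'E'
import pickle,numpy as np
from h import *
from scipy.optimize import least_squares
from scipy.spatial.transform import Rotation as R
d=pickle.load(open("cams0.pkl","rb"));c=d["top"]
K=[(379,156.8),(420.5,224.8),(351,264)]
P=np.array([onz(c,*k,0.080)[:2] for k in K]); hub=onz(c,365.2,210.8,.073)[:2]
def f(p):
    a=p[2]+np.array([0,-np.pi/2,-np.pi])
    return np.r_[(P-p[:2]-.12*np.c_[np.cos(a),np.sin(a)]).ravel(),(p[:2]-hub)]
r=least_squares(f,[.58,-.167,-.3]);ax=r.x[:2];print("axis",ax,"angle",np.degrees(r.x[2]),"res",np.round(r.fun,4))
h=onz(c,180,162.8,.212)[:2];ph=np.arctan2(*(h-ax)[::-1]);print("handle",h,np.linalg.norm(h-ax),"chute dir",np.degrees(ph))
# chute direction from bar direction
b1=onz(c,130+140/2.5,110+65/2.5,.209);b2=onz(c,130+112/2.5,110+200/2.5,.209);print("bar dir",np.degrees(np.arctan2(*(b1-b2)[[1,0]])),np.linalg.norm(b1-b2))
knob=ax+.12*np.r_[np.cos(r.x[2]),np.sin(r.x[2])];print("knobA",knob)
# total rotation for comp mid (knobA -135deg) to go to ph
print("rotate",(np.degrees(ph-(r.x[2]-3*np.pi/4))+180)%360-180)
from plant import ctrl
s=ctrl.get_state();T=R.from_quat(s["tcp_rot"]);print(np.round(T.as_matrix(),3).tolist())
t=np.r_[knob,.145];print("shift tool /0.2 to z .145",T.inv().apply(t-s["eef_pos"])/.2)
E
```

```text
axis [ 0.57938633 -0.16889855] angle -15.530622410186957 res [-0.0001  0.0002  0.0005  0.0003  0.001   0.0003  0.0014  0.0008]
handle [0.64937164 0.19922142] 0.3747135682665318 chute dir 79.2356459418176
bar dir -9.417422711660453 0.10561568224822503
knobA [ 0.69500483 -0.20102895]
rotate -130.23373164799546
[[0.92, 0.391, -0.001], [0.391, -0.92, 0.002], [0.0, -0.002, -1.0]]
shift tool /0.2 to z .145 [ 2.80435759 -1.08706187  0.49858836]
```

Request:
send_rows(
  moves="0 0 0.03 0.3 -0.12 0 0; 0 0 0.06 0.6 -0.24 0 0; 0 0 0.092 0.95 -0.36 0 0; 0 0 0.092 0.95 -0.36 0 0; 0 0 0.092 0.95 -0.36 0 0",
  newtons=25,
)

```text
time: 0.72
eef_pos: [0.4116, -0.4793, 0.2448]
tcp_rot: [0.996, -0.086, -0.0, -0.0]
contact_force: [-0.7, -0.5, -0.2]
opening: 0.502
finger_force: 0.0
```

```bash
cat >> h.py <<'E'
from scipy.spatial.transform import Rotation as R
def shift(s,t):
    T=R.from_quat(s["tcp_rot"]); return T.inv().apply(np.array(t)-s["eef_pos"])/.2
E
python3 - <<'E'
from h import *; from plant import ctrl
s=ctrl.get_state();T=R.from_quat(s["tcp_rot"]).as_matrix();print(s["time"],s["eef_pos"],s["opening"],np.round(T,3).tolist(),np.degrees(np.arctan2(T[1,0],T[0,0])))
print(shift(s,[.695,-.201,.150]))
E
```

```text
0.725 [ 0.41162286 -0.47931354  0.2448143 ] 0.5017087336631798 [[0.985, -0.172, -0.001], [-0.172, -0.985, 0.001], [-0.001, -0.001, -1.0]] -9.917949974925577
[ 1.15635974 -1.61453406  0.47421658]
```

Request:
send_rows(
  moves="0 0 0 0.2 -0.28 0 0; 0 0 0 0.4 -0.55 0 0; 0 0 0 0.58 -0.81 0 0; 0 0 0 0.58 -0.81 0 0",
)

```text
time: 1.23
eef_pos: [0.5546, -0.3399, 0.2449]
tcp_rot: [0.996, -0.086, -0.0, -0.0]
contact_force: [0.3, -1.1, 1.5]
opening: 0.501
finger_force: 0.0
```

Request:
send_rows(
  moves="0 0 0 0.2 -0.28 0.1 0; 0 0 0 0.4 -0.55 0.2 0; 0 0 0 0.58 -0.81 0.3 0; 0 0 0 0.58 -0.81 0.3 0; 0 0 0 0.58 -0.81 0.3 0",
)

```text
time: 1.85
eef_pos: [0.6955, -0.2031, 0.1841]
tcp_rot: [0.996, -0.088, -0.001, 0.0]
contact_force: [-0.3, -0.2, -0.7]
opening: 0.499
finger_force: 0.0
```

```bash
python3 - <<'E'
from h import *; from plant import ctrl
c=ctrl.read_camera("wrist");s=ctrl.get_state()
im=c["image"][:,:,::-1].copy();print(s["eef_pos"],c["fovy"],c["cx"],c["cy"],np.round(c["extrinsics"],3).tolist())
u=proj(c,[.695,-.201,.092]);print("knob pred",u)
t=proj(c,s["eef_pos"]-[0,0,.09]);print(t)
import pickle;pickle.dump(c,open("w1.pkl","wb"))
cv2.imwrite("pics/w1.png",im)
print(shift(s,[.695,-.201,.081]))
E
```

```text
[ 0.69522911 -0.20411077  0.18514131] 64.63191041916292 278.47105313198176 204.53139077917677 [[-0.176, 0.946, 0.271, 0.765], [-0.984, -0.169, -0.048, -0.216], [0.0, -0.275, 0.961, 0.313], [0.0, 0.0, 0.0, 1.0]]
knob pred (np.float64(275.4532684901936), np.float64(215.336810248943))
(np.float64(279.78995351713496), np.float64(215.66388419629453))
[-0.00340068 -0.0156077   0.52069511]
```

View pics/w1.png

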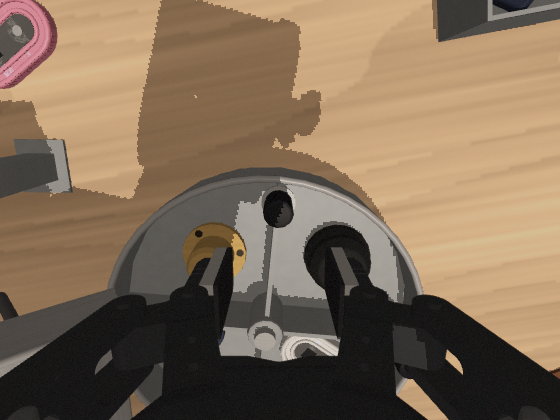

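The wrist view shows the knob's top at about (278,213), 2 mm from the prediction of (275,215), so the fit holds. I'll descend, then grip.

Request:
send_rows(
  moves="0 0 0 0.005 -0.01 0.2 0; 0 0 0 0.005 -0.01 0.4 0; 0 0 0 0.005 -0.01 0.52 0; 0 0 0 0.005 -0.01 0.52 0; 0 0 0 0.005 -0.01 0.52 -1; 0 0 0 0.005 -0.01 0.52 -1; 0 0 0 0.005 -0.01 0.52 -1; 0 0 0 0.005 -0.01 0.52 -1; 0 0 0 0.005 -0.01 0.52 -1",
  newtons=25,
)

```text
time: 3.02
eef_pos: [0.6985, -0.2014, 0.084]
tcp_rot: [0.996, -0.088, 0.002, 0.001]
contact_force: [-0.9, -2.1, 5.8]
opening: 0.248
finger_force: 25.5
```

```bash
python3 - <<'E'
from h import *; from plant import ctrl
s=ctrl.get_state();p=s["eef_pos"];print(p,s["contact_force"],s["opening"],s["finger_force"])
ax=np.array([.5794,-.1689]);v=p[:2]-ax;r=np.hypot(*v);a=np.arctan2(v[1],v[0]);print(r,np.degrees(a))
for k in range(1,24):
    b=a-np.radians(130)*k/22; t=np.r_[ax+.12*np.r_[np.cos(b),np.sin(b)],p[2]]
    print(k,np.round(shift(s,t),3))
    if k==11:
        t11=t
for k in range(12,23):
    b=a-np.radians(130)*k/22; t=np.r_[ax+.12*np.r_[np.cos(b),np.sin(b)],p[2]]
    s2=dict(s);s2["eef_pos"]=t11;print(k,np.round(shift(s2,t),3))
E
```

```text
[ 0.69854238 -0.20141528  0.08399885] [-0.93384099 -2.05896424  5.75858211] 0.24798971647157986 25.495651960372925
0.12349959727188098 -15.264924330960056
1 [-0.026  0.06   0.   ]
2 [-0.041  0.12   0.   ]
3 [-0.062  0.178  0.   ]
4 [-0.089  0.233  0.   ]
5 [-0.122  0.286  0.   ]
6 [-0.16   0.335 -0.   ]
7 [-0.202  0.38  -0.   ]
8 [-0.25  0.42 -0.  ]
9 [-0.3    0.455 -0.   ]
10 [-0.355  0.485 -0.   ]
11 [-0.412  0.509 -0.001]
12 [-0.471  0.526 -0.001]
13 [-0.532  0.538 -0.001]
14 [-0.593  0.544 -0.001]
15 [-0.655  0.543 -0.001]
16 [-0.717  0.535 -0.002]
17 [-0.777  0.522 -0.002]
18 [-0.836  0.502 -0.002]
19 [-0.892  0.476 -0.003]
20 [-0.945  0.445 -0.003]
21 [-0.995  0.408 -0.003]
22 [-1.041  0.367 -0.003]
23 [-1.082  0.321 -0.003]
12 [-0.059  0.018 -0.   ]
13 [-0.12  0.03 -0.  ]
14 [-0.182  0.035 -0.001]
15 [-0.243  0.034 -0.001]
16 [-0.305  0.027 -0.001]
17 [-0.365  0.013 -0.001]
18 [-0.424 -0.007 -0.002]
19 [-0.48  -0.032 -0.002]
20 [-0.533 -0.064 -0.002]
21 [-0.583 -0.1   -0.002]
22 [-0.629 -0.142 -0.003]
```

Request:
send_rows(
  moves="0 0 0 -0.01 0.03 -0.02 -1; 0 0 0 -0.026 0.06 -0.02 -1; 0 0 0 -0.041 0.12 -0.02 -1; 0 0 0 -0.062 0.178 -0.02 -1; 0 0 0 -0.089 0.233 -0.02 -1; 0 0 0 -0.122 0.286 -0.02 -1; 0 0 0 -0.16 0.335 -0.02 -1; 0 0 0 -0.202 0.38 -0.02 -1; 0 0 0 -0.25 0.42 -0.02 -1; 0 0 0 -0.3 0.455 -0.02 -1; 0 0 0 -0.355 0.485 -0.02 -1; 0 0 0 -0.412 0.509 -0.02 -1",
)

```text
time: 4.53
eef_pos: [0.5967, -0.2861, 0.0842]
tcp_rot: [0.996, -0.088, -0.001, -0.001]
contact_force: [1.2, -2.0, -9.6]
opening: 0.243
finger_force: 25.8
```

Request:
send_rows(
  moves="0 0 0 -0.059 0.018 0 -1; 0 0 0 -0.12 0.03 0 -1; 0 0 0 -0.182 0.035 0 -1; 0 0 0 -0.243 0.034 0 -1; 0 0 0 -0.305 0.027 0 -1; 0 0 0 -0.365 0.013 0 -1; 0 0 0 -0.424 -0.007 0 -1; 0 0 0 -0.48 -0.032 0 -1; 0 0 0 -0.533 -0.064 0 -1; 0 0 0 -0.583 -0.1 0 -1; 0 0 0 -0.629 -0.142 0 -1; 0 0 0 -0.629 -0.142 0 -1",
)

```text
time: 6.02
eef_pos: [0.4684, -0.2418, 0.0848]
tcp_rot: [0.996, -0.084, -0.014, 0.006]
contact_force: [-32.5, -24.1, -1.3]
opening: 0.144
finger_force: 26.4
```

```bash
python3 - <<'E'
from h import *; from plant import ctrl
c=ctrl.read_camera("top");s=ctrl.get_state();p=s["eef_pos"];print(s["time"],p,s["contact_force"],s["opening"],s["finger_force"])
v=p[:2]-[.5794,-.1689];print(np.hypot(*v),np.degrees(np.arctan2(v[1],v[0])))
cv2.imwrite("pics/top2.png",cv2.resize(c["image"][110:290,130:440,::-1],None,fx=2.5,fy=2.5,interpolation=cv2.INTER_CUBIC))
E
```

```text
6.075 [ 0.46854877 -0.24207266  0.0848048 ] [-32.06134668 -24.96615265  -1.3897252 ] 0.14572513452684585 26.35400891304016
0.1328240699056442 -146.5712809384116
```

View pics/top2.png

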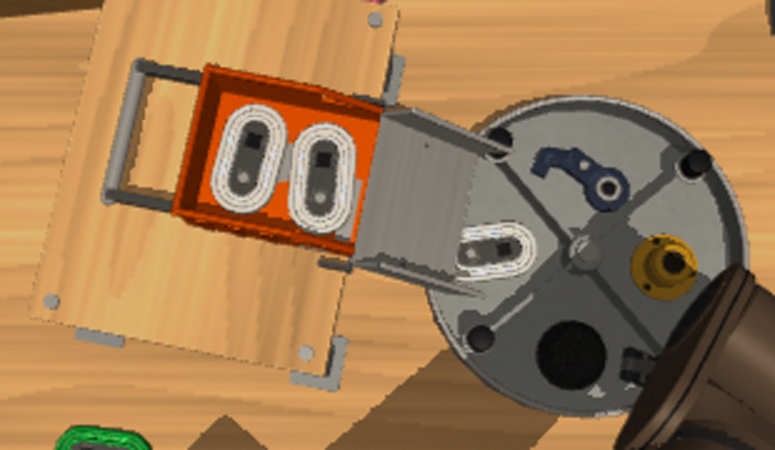

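The escutcheon's compartment is now under the chute, with the escutcheon at crop (495,250). The knob has worked towards the edge of the pads, so I'll open, retreat and measure the angle.

Request:
send_rows(
  moves="0 0 0 0 0 0 -0.2; 0 0 0 0 0 0 0; 0 0 0 0 0 0 0; 0 0 0 0 0 -0.3 0; 0 0 0 0 0 -0.6 0; 0 0 0 0 0 -0.8 0; 0 0 0 0 0 -0.8 0",
)

```text
time: 6.95
eef_pos: [0.4821, -0.2375, 0.253]
tcp_rot: [0.996, -0.087, 0.006, 0.003]
contact_force: [-0.1, 0.3, -0.1]
opening: 0.501
finger_force: 0.0
```

```bash
python3 - <<'E'
from h import *; from plant import ctrl
from scipy.optimize import least_squares
c=ctrl.read_camera("top");s=ctrl.get_state();print(s["time"],s["eef_pos"],s["contact_force"],s["opening"])
g=c["image"].max(2)
for cu,cv in[(498,142),(695,163),(480,338)]:
    u,v=int(130+cu/2.5),int(110+cv/2.5);m=(g[v-9:v+10,u-9:u+10]<38).astype(np.uint8)
    n,l,st,ce=cv2.connectedComponentsWithStats(m);i=1+np.argmax(st[1:,4]);k=ce[i]+[u-9,v-9];p=onz(c,*k,.08)[:2]
    w=p-[.5794,-.1689];print(k,st[i],p,np.hypot(*w),np.degrees(np.arctan2(w[1],w[0])))
cv2.imwrite("pics/top3.png",cv2.resize(c["image"][110:290,130:440,::-1],None,fx=2.5,fy=2.5,interpolation=cv2.INTER_CUBIC))
print(R.from_quat(s["tcp_rot"]).as_matrix().round(3).tolist())
E
```

```text
7.0 [ 0.48082764 -0.23669724  0.2495972 ] [ 0.66463625  0.16920527 -0.4537355 ] 0.49735214950542356
[325.12 173.36] [ 1 15  9  4 25] [ 0.65806077 -0.0841585 ] 0.11562283247966515 47.13117763059765
[404.52475248 171.18811881] [  0   0  12  12 101] [ 0.66327476 -0.25464208] 0.11994448330607205 -45.63074754024257
[324.93181818 248.72727273] [ 7  8 11 11 88] [ 0.49631224 -0.08230631] 0.12000851467326823 133.81633033208342
[[0.985, -0.174, 0.006], [-0.174, -0.985, -0.004], [0.007, 0.003, -1.0]]
```

View pics/top3.png

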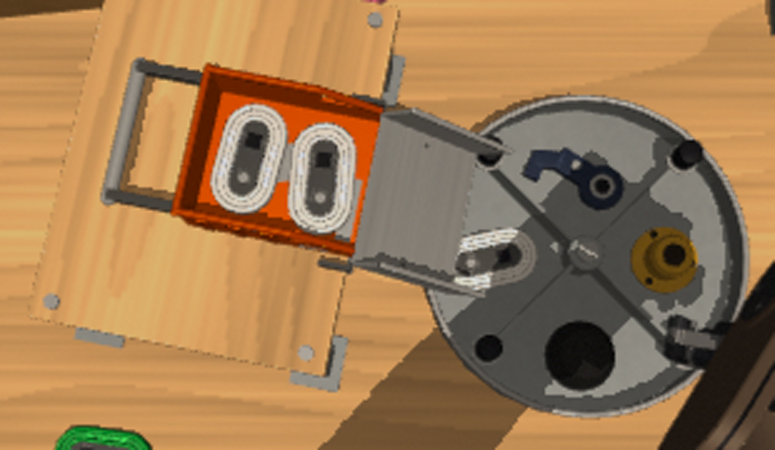

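The compartment is 9° short of square: its middle is at 89° and the chute at 79.7°. I'll re-grip the same knob (now at -136°) and turn it another 9.5° clockwise.

```bash
python3 - <<'E'
from h import *; from plant import ctrl
s=ctrl.get_state();ax=np.array([.5794,-.1689])
for d,z in((-136,.087),(-139,.087),(-142.5,.087),(-145.5,.087)):
    a=np.radians(d);print(d,np.round(shift(s,np.r_[ax+.12*np.r_[np.cos(a),np.sin(a)],z]),3))
E
```

```text
-136 [0.068 0.063 0.814]
-139 [0.043 0.044 0.813]
-142.5 [0.016 0.02  0.813]
-145.5 [-0.007 -0.002  0.813]
```

Request:
send_rows(
  moves="0 0 0 0.068 0.063 0.2 0; 0 0 0 0.068 0.063 0.5 0; 0 0 0 0.068 0.063 0.8 0; 0 0 0 0.068 0.063 0.8 0; 0 0 0 0.068 0.063 0.8 -1; 0 0 0 0.068 0.063 0.8 -1; 0 0 0 0.068 0.063 0.8 -1; 0 0 0 0.068 0.063 0.8 -1; 0 0 0 0.043 0.044 0.8 -1; 0 0 0 0.016 0.02 0.8 -1; 0 0 0 -0.007 -0.002 0.8 -1; 0 0 0 -0.007 -0.002 0.8 -1",
)

```text
time: 8.5
eef_pos: [0.4775, -0.2375, 0.0877]
tcp_rot: [0.996, -0.088, -0.0, 0.002]
contact_force: [-6.1, -5.2, -2.4]
opening: 0.242
finger_force: 25.9
```

Request:
send_rows(
  moves="0 0 0 0 0 0 -1; 0 0 0 0 0 0 -0.3; 0 0 0 0 0 0 0; 0 0 0 0 0 0 0; 0 0 0 0 0 -0.4 0; 0 0 0 0 0 -0.8 0; 0 0 0 0 0 -0.95 0; 0 0 0 0 0 -0.95 0",
)

```text
time: 9.5
eef_pos: [0.4808, -0.2372, 0.2831]
tcp_rot: [0.996, -0.088, 0.006, 0.004]
contact_force: [0.2, 0.0, -0.4]
opening: 0.497
finger_force: 0.0
```

```bash
python3 - <<'E'
from h import *; from plant import ctrl
c=ctrl.read_camera("top");s=ctrl.get_state();print(s["time"],s["eef_pos"],s["contact_force"],s["opening"],R.from_quat(s["tcp_rot"]).as_matrix().round(3).tolist())
g=c["image"].max(2)
for ang in(-55.3,124.7):
    a=np.radians(ang);u,v=np.round(proj(c,[.5794+.12*np.cos(a),-.1689+.12*np.sin(a),.08])).astype(int);m=(g[v-12:v+13,u-12:u+13]<38).astype(np.uint8)
    n,l,st,ce=cv2.connectedComponentsWithStats(m);i=1+np.argmax(st[1:,4]);k=ce[i]+[u-12,v-12];p=onz(c,*k,.08)[:2]
    w=p-[.5794,-.1689];print(k,st[i],np.hypot(*w),np.degrees(np.arctan2(w[1],w[0])))
cv2.imwrite("pics/top4.png",c["image"][:,:,::-1])
print("to safe above",shift(s,[.48,-.05,.33]),"above handle",shift(s,[.6494,.1992,.33]))
E
```

```text
9.55 [ 0.47962576 -0.23633524  0.2796437 ] [ 0.33108498  0.24465291 -0.40583541] 0.5029726483815941 [[0.985, -0.175, 0.007], [-0.175, -0.985, -0.005], [0.007, 0.003, -1.0]]
[410.64356436 178.37623762] [  6   7  12  12 101] 0.11959324142382462 -55.25122584214393
[318.97647059 241.48235294] [ 7  7 11 10 85] 0.12006585719792133 124.46264624077406
to safe above [-0.15916627 -0.91680973 -0.2560156 ] above handle [ 0.4570035  -2.29167692 -0.25615342]
```

Compartment middle is at 79.6° and the chute at 79.7°, so it is square. Now to the handle.

Request:
send_rows(
  moves="0 0 0 0.05 -0.25 -0.1 0; 0 0 0 0.1 -0.5 -0.1 0; 0 0 0 0.17 -0.85 -0.1 0; 0 0 0 0.17 -0.85 -0.1 0",
)

```text
time: 10.05
eef_pos: [0.5413, -0.0707, 0.2931]
tcp_rot: [0.996, -0.085, -0.002, -0.001]
contact_force: [-0.5, -0.5, -0.0]
opening: 0.5
finger_force: 0.0
```

Request:
send_rows(
  moves="0 0 0 0.05 -0.25 0 0; 0 0 0 0.1 -0.5 0 0; 0 0 0 0.17 -0.85 0 0; 0 0 0 0.17 -0.85 0 0",
)

```text
time: 10.55
eef_pos: [0.6046, 0.0895, 0.2932]
tcp_rot: [0.996, -0.086, -0.002, -0.0]
contact_force: [-0.5, -0.1, -0.0]
opening: 0.5
finger_force: 0.0
```

Request:
send_rows(
  moves="0 0 0 0.06 -0.3 0 0; 0 0 0 0.11 -0.58 0 0; 0 0 0 0.11 -0.58 0 0; 0 0 0 0.11 -0.58 0 0",
)

```text
time: 11.05
eef_pos: [0.6464, 0.1961, 0.2939]
tcp_rot: [0.996, -0.088, -0.001, 0.001]
contact_force: [0.3, -1.1, -0.2]
opening: 0.496
finger_force: 0.0
```

```bash
python3 - <<'E'
from h import *; from plant import ctrl
c=ctrl.read_camera("wrist");s=ctrl.get_state();print(s["time"],s["eef_pos"],s["opening"],s["qpos"].round(2))
print(proj(c,[.6494,.1992,.209]));
for k in(-.046,.046): print(proj(c,[.6494+k*np.cos(np.radians(-10)),.1992+k*np.sin(np.radians(-10)),.209]))
cv2.imwrite("pics/w2.png",c["image"][:,:,::-1])
import pickle;pickle.dump(c,open("w2.pkl","wb"))
print(shift(s,[.6494,.1992,.214]),R.from_quat(s["tcp_rot"]).as_matrix().round(3).tolist())
E
```

```text
11.1 [0.6464179  0.19571814 0.29436573] 0.498900026520779 [ 0.14  0.26  1.52 -0.    1.36  1.89]
(np.float64(272.78124492613495), np.float64(214.02228933851148))
(np.float64(273.30876827623456), np.float64(275.4175024795885))
(np.float64(272.1907697191974), np.float64(145.30049498077818))
[ 0.01220712 -0.02029278  0.4017846 ] [[0.984, -0.177, -0.002], [-0.177, -0.984, -0.001], [-0.002, 0.001, -1.0]]
```

View pics/w2.png

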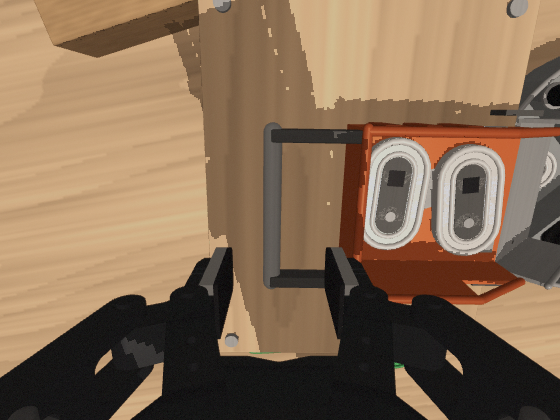

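The bar's centre is at (272,208), against a predicted (273,214), and it lies square across the jaws. I'll descend and grip.

Request:
send_rows(
  moves="0 0 0 0.025 -0.02 0.15 0; 0 0 0 0.025 -0.02 0.3 0; 0 0 0 0.025 -0.02 0.45 0; 0 0 0 0.025 -0.02 0.45 0; 0 0 0 0.025 -0.02 0.45 -1; 0 0 0 0.025 -0.02 0.45 -1; 0 0 0 0.025 -0.02 0.45 -1; 0 0 0 0.025 -0.02 0.45 -1; 0 0 0 0.025 -0.02 0.45 -1; 0 0 0 0.025 -0.02 0.45 -1",
  newtons=30,
)

```text
time: 12.35
eef_pos: [0.6533, 0.1994, 0.2079]
tcp_rot: [0.996, -0.088, 0.002, 0.001]
contact_force: [-1.6, -4.8, 5.0]
opening: 0.126
finger_force: 29.6
```

```bash
python3 - <<'E'
from h import *; from plant import ctrl
s=ctrl.get_state();print(s["time"],s["eef_pos"],s["contact_force"],s["opening"],s["finger_force"])
p0=np.arcsin(42/190)
for t in np.r_[np.arange(.04,.45,.04),np.arange(.48,.82,.04)]:
    print(round(t,2),round((190*np.cos(p0)-190*np.cos(p0+t))/200,3),round(-(190*np.sin(p0+t)-42)/200,3))
E
```

```text
12.35 [0.65327456 0.19942098 0.20791942] [-1.56062187 -4.77959015  4.99658905] 0.1259876423026359 29.604900777339935
0.04 0.009 -0.037
0.08 0.02 -0.073
0.12 0.032 -0.109
0.16 0.045 -0.145
0.2 0.06 -0.18
0.24 0.076 -0.214
0.28 0.094 -0.248
0.32 0.113 -0.281
0.36 0.133 -0.313
0.4 0.155 -0.344
0.44 0.178 -0.375
0.48 0.202 -0.404
0.52 0.227 -0.433
0.56 0.253 -0.46
0.6 0.28 -0.486
0.64 0.309 -0.512
0.68 0.338 -0.536
0.72 0.368 -0.559
0.76 0.4 -0.581
0.8 0.432 -0.601
```

Request:
send_rows(
  moves="0 0 0 0 0.009 -0.037 -1; 0 0 0 0 0.02 -0.073 -1; 0 0 0 0 0.032 -0.109 -1; 0 0 0 0 0.045 -0.145 -1; 0 0 0 0 0.06 -0.18 -1; 0 0 0 0 0.076 -0.214 -1; 0 0 0 0 0.094 -0.248 -1; 0 0 0 0 0.113 -0.281 -1; 0 0 0 0 0.133 -0.313 -1; 0 0 0 0 0.155 -0.344 -1; 0 0 0 0 0.178 -0.375 -1",
)

```text
time: 13.72
eef_pos: [0.647, 0.1677, 0.2807]
tcp_rot: [0.996, -0.088, 0.002, -0.003]
contact_force: [3.8, 2.1, -1.8]
opening: 0.126
finger_force: 29.2
```

```bash
python3 - <<'E'
from h import *; from plant import ctrl
s=ctrl.get_state();print(s["time"],s["eef_pos"],s["contact_force"],s["opening"],s["finger_force"])
E
```

```text
13.725 [0.64699554 0.16768552 0.28065062] [ 3.77525656  2.060834   -1.83157199] 0.12572766860235624 29.194107949733734
```

Request:
send_rows(
  moves="0 0 0 0 0.024 -0.029 -1; 0 0 0 0 0.049 -0.058 -1; 0 0 0 0 0.075 -0.085 -1; 0 0 0 0 0.102 -0.111 -1; 0 0 0 0 0.131 -0.137 -1; 0 0 0 0 0.16 -0.161 -1; 0 0 0 0 0.19 -0.184 -1; 0 0 0 0 0.222 -0.206 -1; 0 0 0 0 0.254 -0.226 -1; 0 0 0 0 0.254 -0.226 -1; 0 0 0 0 0.254 -0.226 -1; 0 0 0 0 0.254 -0.226 -1",
)

```text
time: 15.22
eef_pos: [0.6377, 0.1195, 0.3289]
tcp_rot: [0.996, -0.087, 0.002, -0.005]
contact_force: [-0.4, 6.8, 6.2]
opening: 0.122
finger_force: 29.6
```

```bash
python3 - <<'E'
from h import *; from plant import ctrl
a=ctrl.read_camera("top")["image"];b=ctrl.read_camera("scene")["image"]
s=ctrl.get_state();print(s["time"],s["eef_pos"],s["contact_force"],s["opening"],s["finger_force"])
cr=np.hstack([cv2.resize(a[110:290,200:440],(400,300)),cv2.resize(b[100:320,150:440],(395,300))])
cv2.imwrite("pics/up.png",cr[:,:,::-1])
E
```

```text
15.325 [0.63771785 0.1194753  0.3289171 ] [0.17963442 6.36181081 5.58396793] 0.129161915417915 29.634100198745728
```

View pics/up.png

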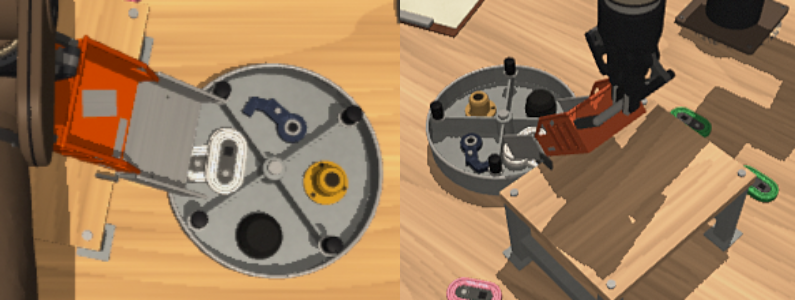

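The bin and the chute are both empty, and the escutcheons are stacked in the target compartment around (220,160). Lowering by reversing the arc.

Request:
send_rows(
  moves="0 0 0 0 -0.032 0.02 -1; 0 0 0 0 -0.064 0.042 -1; 0 0 0 0 -0.094 0.065 -1; 0 0 0 0 -0.123 0.089 -1; 0 0 0 0 -0.152 0.115 -1; 0 0 0 0 -0.179 0.141 -1; 0 0 0 0 -0.205 0.168 -1; 0 0 0 0 -0.23 0.197 -1; 0 0 0 0 -0.254 0.226 -1",
)

```text
time: 16.45
eef_pos: [0.647, 0.1674, 0.2813]
tcp_rot: [0.996, -0.088, 0.002, -0.002]
contact_force: [2.5, 3.5, 2.1]
opening: 0.128
finger_force: 30.4
```

Request:
send_rows(
  moves="0 0 0 0 -0.023 0.031 -1; 0 0 0 0 -0.045 0.062 -1; 0 0 0 0 -0.065 0.094 -1; 0 0 0 0 -0.084 0.127 -1; 0 0 0 0 -0.102 0.161 -1; 0 0 0 0 -0.118 0.195 -1; 0 0 0 0 -0.133 0.23 -1; 0 0 0 0 -0.146 0.266 -1; 0 0 0 0 -0.158 0.302 -1; 0 0 0 0 -0.169 0.338 -1; 0 0 0 0 -0.178 0.375 -1; 0 0 0 0 -0.178 0.375 -1",
)

```text
time: 17.95
eef_pos: [0.6532, 0.1994, 0.208]
tcp_rot: [0.996, -0.088, 0.001, 0.001]
contact_force: [-0.8, -2.6, 7.8]
opening: 0.126
finger_force: 32.5
```

```bash
python3 - <<'E'
from h import *; from plant import ctrl
s=ctrl.get_state();print(s["time"],s["eef_pos"],s["contact_force"],s["opening"],s["finger_force"])
E
```

```text
17.95 [0.65322965 0.19936777 0.20799237] [-0.82141098 -2.60715609  7.81472121] 0.12599674585378065 32.540202140808105
```

The bin is at its starting pose and resting on the shelf. I'll open, rise and check.

Request:
send_rows(
  moves="0 0 0 0 0 0 -0.5; 0 0 0 0 0 0 -0.1; 0 0 0 0 0 0 0; 0 0 0 0 0 0 0; 0 0 0 0 0 -0.2 0; 0 0 0 0 0 -0.5 0; 0 0 0 0 0 -0.7 0; 0 0 0 -0.2 -0.2 -0.7 0; 0 0 0 -0.2 -0.2 -0.7 0; 0 0 0 -0.2 -0.2 -0.7 0",
)

```text
time: 19.2
eef_pos: [0.6197, 0.2469, 0.3448]
tcp_rot: [0.996, -0.088, -0.0, 0.0]
contact_force: [0.7, 0.8, 0.0]
opening: 0.498
finger_force: 0.0
```

```bash
python3 - <<'E'
from h import *; from plant import ctrl
a=ctrl.read_camera("top")["image"];b=ctrl.read_camera("scene")["image"]
s=ctrl.get_state();print(s["time"],s["eef_pos"],s["contact_force"],s["opening"],s["finger_force"])
cr=np.hstack([cv2.resize(a[120:285,220:440],(400,300),interpolation=2),cv2.resize(b[120:270,150:350],(400,300),interpolation=2)])
cv2.imwrite("pics/end.png",cr[:,:,::-1])
E
```

```text
19.3 [0.62017281 0.2462164  0.34446344] [ 0.03417021  0.32129105 -0.67237526] 0.49992746141090755 0.0
```

View pics/end.png

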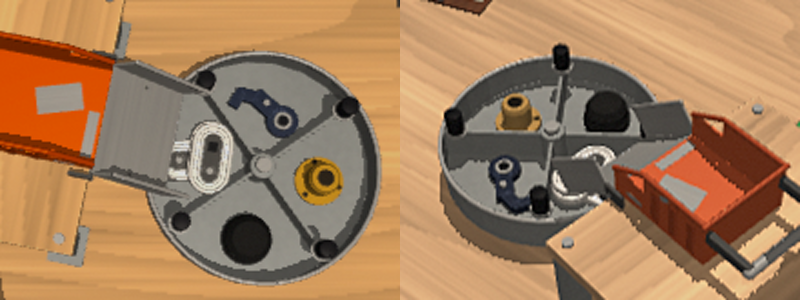

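The bin is down and empty, the chute is clear, and one escutcheon at (210,157) lies flat on another at (180,160). The third is hidden under the chute lip, so I'll look from the far side with the wrist camera.

Request:
send_rows(
  moves="0 0 0 -0.02 0.3 0 0; 0 0 0 -0.03 0.55 0 0; 0 0 0 -0.05 0.8 0 0; 0 0 0 -0.05 0.8 0 0",
)

```text
time: 19.8
eef_pos: [0.5819, 0.0874, 0.345]
tcp_rot: [0.996, -0.091, -0.0, 0.0]
contact_force: [-0.2, -0.1, -0.5]
opening: 0.499
finger_force: 0.0
```

Request:
send_rows(
  moves="0 0 0 -0.02 0.3 0 0; 0 0 0 -0.03 0.6 0 0; 0 0 0 -0.05 0.8 0 0; 0 0 0 -0.05 0.8 0 0",
)

```text
time: 20.3
eef_pos: [0.544, -0.0668, 0.345]
tcp_rot: [0.996, -0.09, -0.0, -0.0]
contact_force: [-0.0, -1.1, 0.3]
opening: 0.494
finger_force: 0.0
```

Request:
send_rows(
  moves="0 0 0 -0.02 0.3 0 0; 0 0 0 -0.05 0.6 0 0; 0 0 0 -0.08 0.9 0 0; 0 0 0 -0.08 0.9 0 0",
)

```text
time: 20.8
eef_pos: [0.4965, -0.2415, 0.3448]
tcp_rot: [0.996, -0.09, -0.0, -0.0]
contact_force: [0.0, 0.2, -0.3]
opening: 0.505
finger_force: 0.0
```

Request:
send_rows(
  moves="0.025 0 0 0 0.2 0 0; 0.05 0 0 0 0.4 0 0; 0.075 0 0 0 0.6 0 0; 0.1 0 0 0 0.7 0.1 0; 0.12 0 0 0 0.7 0.2 0; 0.12 0 0 0 0.7 0.2 0; 0.12 0 0 0 0.7 0.2 0",
)

```text
time: 21.68
eef_pos: [0.4735, -0.3758, 0.3065]
tcp_rot: [0.927, -0.081, 0.032, -0.366]
contact_force: [-0.4, -0.2, 0.1]
opening: 0.499
finger_force: 0.0
```

```bash
python3 - <<'E'
from h import *; from plant import ctrl
c=ctrl.read_camera("wrist")
s=ctrl.get_state();print(s["time"],s["eef_pos"],s["contact_force"],proj(c,[.594,-.09,.03]),np.round(c["extrinsics"],2).tolist())
cv2.imwrite("pics/w3.png",c["image"][:,:,::-1])
E
```

```text
21.725 [ 0.4735977  -0.37584172  0.30742115] [-0.09780337  0.22763945  0.75330576] (np.float64(258.3240186202827), np.float64(111.33371720587002)) [[-0.13, 0.98, 0.15, 0.53], [-0.72, 0.02, -0.69, -0.47], [-0.68, -0.2, 0.7, 0.4], [0.0, 0.0, 0.0, 1.0]]
```

```bash
python3 - <<'E'
import cv2
a=cv2.imread("pics/w3.png")[0:240,110:430];cv2.imwrite("pics/w3c.png",cv2.resize(a,(800,600),interpolation=2))
E
```

```text
(no output)
```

View pics/w3c.png

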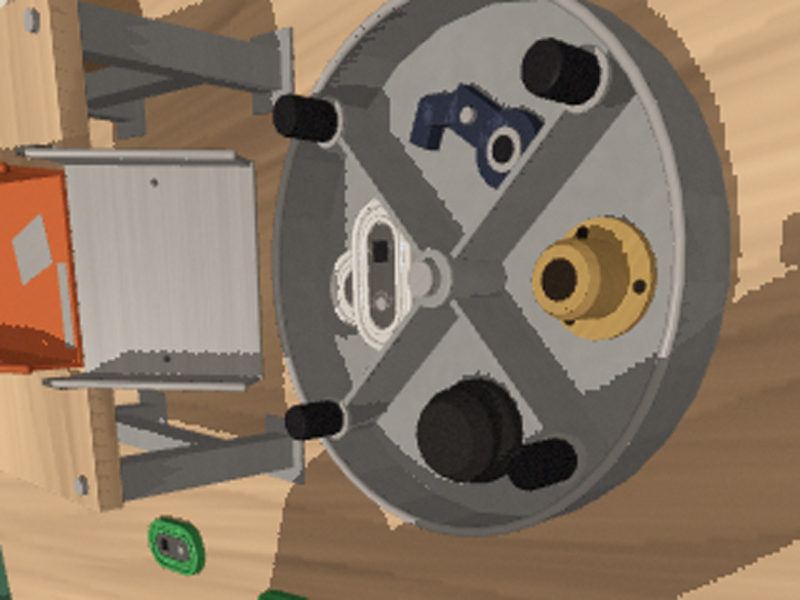

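The whole target compartment is visible: the escutcheons lie flat and stacked around (375,275), well inside the dividers, with nothing under the chute or on the bench. The other parts are in their own compartments, so I'm handing in.

```bash
python3 -c "
from plant import ctrl
print(ctrl.sign_off())"
```

```text
the job is handed in; nothing more can be done
None
```

The job is handed in at about 22 s of the 67 s: the escutcheon's compartment was turned square under the chute, both escutcheons slid in (I could see only two of the three in the stack, so the third is assumed to be underneath), and the tilting bin was lowered and let go. The hand-in gave no verdict.

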